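# Open the low well of the noodle boiler and bring the filler over it

### The arm

A 6-joint arm with a two-finger parallel gripper is mounted at the origin on the work surface. World frame = base frame: x ahead of the robot, y to its left, z up, the work surface at z = 0. Lengths are in m, angles in rad, forces in N, time in s.
With the tool pointing down it reaches from about 0.225 to 0.875 m from the base axis. Payload 3.4 kg.
Tool frame: the origin (TCP) lies at the very end of the fingers, on their centre line; the grasp point (between the pads) lies 19 mm behind it; z points along the fingers, y is the direction in which the jaws open and shut (so a half turn about z gives the same grasp; the last joint's range is limited). The gripper opens to 85 mm and grips with 20 to 120 N. Pads are 22 mm wide; open, the fingers measure 114 mm over their backs; the gripper's body (76 mm by 85 mm) begins 54 mm behind the grasp point. The pads swing forward as they close: fully open they stand 13 mm farther back than shut.
Start: joints at [-1.277, 0.276, 1.505, -0, 1.361, -0.121], TCP at [0.232, -0.526, 0.231] pointing down, gripper open.
Joint ranges: [-2.89, 2.89], [-0.75, 2.08], [0.22, 2.7], [-1.18, 4.32], [0.11, 2.71], [-2.7, 2.7]. Speed limits (rad/s): [2.57, 2.57, 3.14, 3.14, 3.14, 3.14].

### API

Orientations are given as a unit quaternion [w, x, y, z].
In Python, from rig import get_state, get_image, camera_model, sign_off gives the robot as it stands. The module is installed in compiled form; this text tells all that it offers.
- The arm moves only by the tool drive_tool, never from a script. Its argument "motion" is text: rows parted by semicolons, each of 7 numbers parted by spaces: the turn, a rotation vector about the tool's x, y, z in degrees, then the shift along the tool's x, y, z in m, then the opening in per cent of the stroke, from 0 (shut) to 100 (fully open). In form: wx wy wz tx ty tz hand; .... A call has 1 to 12 rows; each row shifts and turns the pose as measured when the row begins, along the tool's axes as they then stand; what a row does not reach is not made up. A row lasts 1/8 s, in which the tool goes at most 62.5 mm and 10.7 degrees, less where a joint would pass 70% of its speed; a pose out of reach is approached as far as the arm can. A call is refused whole if a number of a shift passes 0.0625 or a number of a turn 10.7, either way. A call with a gripper value outside its range is refused whole. The fingers move at their own pace and stop on an object; "newtons" is the grip in N (left out, the last holds). Time passes only in rows, so rows that do not move let the fingers close. It gives the time, the measured TCP pose, the force and the opening at its end, in the units of the state.
- get_state(): the state, without advancing time (a new reading comes with each control period).
- get_image(name): name is "side" or "top"; returns (picture, depth): 480x640x3 uint8, red, green, blue; 480x640 float32, m along the optical axis (not along the pixel's ray), 0 where there is no reading.
- camera_model(name): a dict with "camera_matrix" (3x3 intrinsics, pixels), "cam_to_world" (4x4, takes a point from camera to world coordinates). Camera axes: x right, y up, looking along -z (the intrinsics and any distortion apply to the point x, -y, -z); pixel columns grow to the right and rows downward; lengths in m; the calibration is good to about 2 mm. A picture is of the moment at which its call begins. camera_model takes no time and is no camera call.
- sign_off(): hands the job in, once; it reports no verdict.
The state is a dict: "clock": time; "qpos": joint angles; "qd": joint speeds; "effort": joint torques, N m; "position": TCP position; "ee_rot": TCP orientation; "contact_force": force on the tool from outside, world axes, zero at the start; "moment": the same for the moment, N m; "width": finger opening in m.
Only numpy, scipy, OpenCV 4.12 (cv2) and the standard library are available. Lean on these libraries where they do the work, as an engineer would, in place of code of your own. Each camera call takes 0.05 s, during which the arm holds its last target.

### The job

One of the boiler's three wells is low on water: the pointer of its dial stands in the red. Take the lid off that well and lay it gently, handle up and flat against the slope, on the sloping lid rest above its ledge; then squeeze the filler's release grip, keep it squeezed while you slide the spout over the open well, and let go so that the latch drops into the notch there. Do not drop the lid, and leave the other lids and everything else where they are.

Things in the scene. Friction and masses are not known exactly. Their poses are not given: they have to be found in the camera images.
- level_a (a joint): pointer of the round level dial (70 mm across, 20 mm high) that belongs to well a; rad, about the vertical, anticlockwise from above. 0 to 0.95 is the red arc (low on water), above 0.95 to 2.7 the green arc (enough). Seen only; it does not move during the job
- well_a (a point): centre of the mouth of well a, 12 mm above the deck at the top of its collar (collar 120 mm outside, 108 mm inside). x points from its dial to the well (dial centre 105 mm away on the robot's side), y along the row of wells and along the filler's rail, z up. The wells are 150 mm apart in a row; which letter stands where changes from start to start
- lid_a_handle (a point): centre of the handle bar of the lid that covers well a at the start. x along the bar, z up out of the lid's top. Bar 60 long x 14 wide x 14 mm high on two posts. Lid: steel disc 130 mm across and 4 mm thick whose top lies 27 mm below this point, with a 96 mm locating disc under it; the lid's lowest face is 37 mm below this point. The lid hangs 6 mm into the well with 6 mm clearance. 0.22 kg
- level_b (a joint): pointer of the round level dial (70 mm across, 20 mm high) that belongs to well b; rad, about the vertical, anticlockwise from above. 0 to 0.95 is the red arc (low on water), above 0.95 to 2.7 the green arc (enough). Seen only; it does not move during the job
- well_b (a point): centre of the mouth of well b, 12 mm above the deck at the top of its collar (collar 120 mm outside, 108 mm inside). x points from its dial to the well (dial centre 105 mm away on the robot's side), y along the row of wells and along the filler's rail, z up. The wells are 150 mm apart in a row; which letter stands where changes from start to start
- lid_b_handle (a point): centre of the handle bar of the lid that covers well b at the start. x along the bar, z up out of the lid's top. Bar 60 long x 14 wide x 14 mm high on two posts. Lid: steel disc 130 mm across and 4 mm thick whose top lies 27 mm below this point, with a 96 mm locating disc under it; the lid's lowest face is 37 mm below this point. The lid hangs 6 mm into the well with 6 mm clearance. 0.22 kg
- level_c (a joint): pointer of the round level dial (70 mm across, 20 mm high) that belongs to well c; rad, about the vertical, anticlockwise from above. 0 to 0.95 is the red arc (low on water), above 0.95 to 2.7 the green arc (enough). Seen only; it does not move during the job
- well_c (a point): centre of the mouth of well c, 12 mm above the deck at the top of its collar (collar 120 mm outside, 108 mm inside). x points from its dial to the well (dial centre 105 mm away on the robot's side), y along the row of wells and along the filler's rail, z up. The wells are 150 mm apart in a row; which letter stands where changes from start to start
- lid_c_handle (a point): centre of the handle bar of the lid that covers well c at the start. x along the bar, z up out of the lid's top. Bar 60 long x 14 wide x 14 mm high on two posts. Lid: steel disc 130 mm across and 4 mm thick whose top lies 27 mm below this point, with a 96 mm locating disc under it; the lid's lowest face is 37 mm below this point. The lid hangs 6 mm into the well with 6 mm clearance. 0.22 kg
- rest_face: sloping metal plate of the fixed lid rest, 150 mm along the slope (x, uphill) x 140 mm wide (y); origin at the centre of its upper face, z square out of the face (leaning 0.56 rad from vertical towards the robot). A ledge 20 mm high runs along its lower end, its inner side 75 mm downhill of the origin. About 56 mm above the table
- filler (a joint): travel of the water filler along its rail, m, 0 = parked at the start, grows along +y of the well points; the latch bar has notches at the park place and over each well (150 mm apart, 150 mm from park to the first well). Sliding friction about 2 N
- release (a joint): travel of the red release paddle, m: 0 = out, latch in a notch (locked); more than 0.008 frees the filler; 0.010 = squeezed fully. Spring 4 N at 0 and 8 N at 0.010. If let go between notches it stays partly in until the filler comes over a notch (free play there is about 3 mm each way)
- filler_grip (a point): middle of the squeeze grip: two upright plates, each 38 mm along y, 55 mm high (27 mm up and down from here), axes as the well points. Black plate behind, outer face at x = +16 mm, fixed to the filler; red paddle in front, outer face at x = -26 mm when out, -16 mm squeezed. Pinch both together from above, across x, with 15 to 40 N. Free of other things above and around the plates
- spout_tip (a point): lower end of the filler's spout, a 16 mm steel tube that reaches out 100 mm from the grip towards the robot; 11 mm above the tops of the lid handles on the wells; the top of the tube is 43 mm below the grip point
- strainer: bystander, leave alone: noodle strainer: steel basket 104 mm across and 100 mm high with a slanting wooden handle, 235 mm high in all; origin at the middle of its foot
- sauce_bottle: bystander, leave alone: amber bottle, 60 mm across, 180 mm high; origin at the middle of its foot
- cup: bystander, leave alone: white cup, 72 mm across, 85 mm high; origin at the middle of its foot
- bowl: bystander, leave alone: blue bowl, 150 mm across, 65 mm high; origin at the middle of its foot
- spice_jar: bystander, leave alone: small jar with red cap on the boiler's deck, 44 mm across, 50 mm high; origin at the middle of its foot
- shaker: bystander, leave alone: small shaker on the deck behind the rail, 28 mm across, 50 mm high; origin at the middle of its foot
- ladle: bystander, leave alone: serving spoon lying on the table, about 200 mm long
- timer: bystander, leave alone: white kitchen timer, 50 x 70 x 35 mm; origin at the middle of its foot

How it is judged:
On the way, in this order (a step that is already met when the one before it is completed fails the run):
1. the low well's lid lies on the lid rest, let go (((value of joint level_a below 0.95 rad and x of lid_a_handle in the frame of rest_face between -0.035 and 0.035 m and y of lid_a_handle in the frame of rest_face between -0.035 and 0.035 m and z of lid_a_handle in the frame of rest_face between 0.03 and 0.046 m and angle between the z axis of lid_a_handle and the z axis of rest_face, either way round below 0.12 rad) or (value of joint level_b below 0.95 rad and x of lid_b_handle in the frame of rest_face between -0.035 and 0.035 m and y of lid_b_handle in the frame of rest_face between -0.035 and 0.035 m and z of lid_b_handle in the frame of rest_face between 0.03 and 0.046 m and angle between the z axis of lid_b_handle and the z axis of rest_face, either way round below 0.12 rad) or (value of joint level_c below 0.95 rad and x of lid_c_handle in the frame of rest_face between -0.035 and 0.035 m and y of lid_c_handle in the frame of rest_face between -0.035 and 0.035 m and z of lid_c_handle in the frame of rest_face between 0.03 and 0.046 m and angle between the z axis of lid_c_handle and the z axis of rest_face, either way round below 0.12 rad)) and contact force between the fingers and anything else below 0.2 N), for 0.2 s.
2. the filler is away from its park notch with the release held squeezed (value of joint release above 0.006 m and value of joint filler above 0.04 m and contact force between the fingers and release above 1 N), for 0.1 s.
3. the spout is over the open well and the latch has dropped into the notch (((value of joint level_a below 0.95 rad and horizontal distance between spout_tip and well_a below 0.01 m) or (value of joint level_b below 0.95 rad and horizontal distance between spout_tip and well_b below 0.01 m) or (value of joint level_c below 0.95 rad and horizontal distance between spout_tip and well_c below 0.01 m)) and value of joint release below 0.0025 m), for 0.2 s.
At the end, for the whole second after the job is handed in: Low well's lid at rest on the sloping face, handle up: handle centre within 35 mm of the face's centre along and across it, 30 to 46 mm out, parallel within 0.12 rad; spout tip within 10 mm horizontally of that well's centre, release out to within 2.5 mm; gripper touching nothing (((value of joint level_a below 0.95 rad and x of lid_a_handle in the frame of rest_face between -0.035 and 0.035 m and y of lid_a_handle in the frame of rest_face between -0.035 and 0.035 m and z of lid_a_handle in the frame of rest_face between 0.03 and 0.046 m and angle between the z axis of lid_a_handle and the z axis of rest_face, either way round below 0.12 rad and horizontal distance between spout_tip and well_a below 0.01 m and linear speed of lid_a below 0.02 m/s) or (value of joint level_b below 0.95 rad and x of lid_b_handle in the frame of rest_face between -0.035 and 0.035 m and y of lid_b_handle in the frame of rest_face between -0.035 and 0.035 m and z of lid_b_handle in the frame of rest_face between 0.03 and 0.046 m and angle between the z axis of lid_b_handle and the z axis of rest_face, either way round below 0.12 rad and horizontal distance between spout_tip and well_b below 0.01 m and linear speed of lid_b below 0.02 m/s) or (value of joint level_c below 0.95 rad and x of lid_c_handle in the frame of rest_face between -0.035 and 0.035 m and y of lid_c_handle in the frame of rest_face between -0.035 and 0.035 m and z of lid_c_handle in the frame of rest_face between 0.03 and 0.046 m and angle between the z axis of lid_c_handle and the z axis of rest_face, either way round below 0.12 rad and horizontal distance between spout_tip and well_c below 0.01 m and linear speed of lid_c below 0.02 m/s)) and value of joint release below 0.0025 m and contact force between the fingers and anything else below 0.2 N).
It fails at once if the lid of a well that has enough water was moved more than 20 mm ((value of joint level_a above 0.95 rad and distance of lid_a_handle from where it was at the start of the episode above 0.02 m) or (value of joint level_b above 0.95 rad and distance of lid_b_handle from where it was at the start of the episode above 0.02 m) or (value of joint level_c above 0.95 rad and distance of lid_c_handle from where it was at the start of the episode above 0.02 m)).
It fails at once if a bystander was moved more than 30 mm (distance of any of strainer, sauce_bottle, cup, bowl, spice_jar, shaker, ladle, timer from where it was at the start of the episode above 0.03 m).
It fails at once if a lid was dropped: faster than 0.3 m/s with no finger on it ((linear speed of lid_a above 0.3 m/s and contact force between the fingers and lid_a below 0.05 N) or (linear speed of lid_b above 0.3 m/s and contact force between the fingers and lid_b below 0.05 N) or (linear speed of lid_c above 0.3 m/s and contact force between the fingers and lid_c below 0.05 N)).
It also fails if it takes over 64 s, if anything falls off the work surface, if the arm or the gripper's body presses on something with over 40 N, if the wrist force passes 120 N, or if a joint passes its speed limit or range.

## Working session

There is one attempt and no reset: what is moved stays moved. The work goes in short steps, Python scripts to look and compute and a tool call to move; the robot and the scene stay as the last step left them, time stands still between calls to the robot, and variables do not carry over. Pictures are saved under pics/ and viewed, and the job is handed in when it is done.

Besides the shell and the picture viewer there is one more tool, called after "Emit:" as name(argument=value, ...), one argument or row to a line, values as JSON. drive_tool: Moves the arm, as the interface text tells. Its arguments: {"type":"object","properties":{"motion":{"type":"string"},"newtons":{"type":"number"}},"required":["motion"]}

```bash
mkdir -p pics; cat > h.py <<'E'
import numpy as np, cv2
from rig import get_state,get_image,camera_model
def grab(n,tag):
    im,d=get_image(n); cv2.imwrite(f'pics/{tag}.png',im[:,:,::-1]); np.savez(f'{tag}.npz',im=im,d=d); return im,d
def world(n,d):
    c=camera_model(n);K=np.array(c['camera_matrix']);T=np.array(c['cam_to_world'])
    v,u=np.mgrid[0:480,0:640]
    x=(u-K[0,2])/K[0,0]*d; y=(v-K[1,2])/K[1,1]*d
    P=np.stack([x,-y,-d],-1)
    return P@T[:3,:3].T+T[:3,3]
E
python3 - <<'E'
from h import *
for n in('top','side'):
    im,d=grab(n,n+'0'); c=camera_model(n); print(n,c, (d>0).mean())
s=get_state();print(s)
E
```

```text
top {'camera_matrix': array([[459.69533488,   0.        , 320.2251183 ],
       [  0.        , 459.69533488, 238.19458197],
       [  0.        ,   0.        ,   1.        ]]), 'cam_to_world': array([[ 0.02709688,  0.99501112, -0.09601375,  0.33051589],
       [-0.99959878,  0.02617812, -0.01081594, -0.00164635],
       [-0.00824852,  0.09626831,  0.99532124,  1.42647709],
       [ 0.        ,  0.        ,  0.        ,  1.        ]])} 0.996220703125
side {'camera_matrix': array([[593.73636545,   0.        , 326.89782524],
       [  0.        , 593.73636545, 238.41476379],
       [  0.        ,   0.        ,   1.        ]]), 'cam_to_world': array([[ 0.85123461,  0.3751445 , -0.366969  , -0.23333405],
       [-0.52468507,  0.59472345, -0.60910557, -1.15783807],
       [-0.01025753,  0.71103489,  0.7030819 ,  1.48969037],
       [ 0.        ,  0.        ,  0.        ,  1.        ]])} 0.9742024739583334
{'clock': 0.1, 'qpos': array([-1.27699099e+00,  2.76556164e-01,  1.50599728e+00, -1.11630311e-05,
        1.36071108e+00, -1.20981633e-01]), 'qd': array([ 7.94001727e-05, -1.47553438e-03, -1.61949182e-03, -1.04991508e-03,
       -1.49072750e-03,  1.57052852e-03]), 'effort': array([ 9.00768919e-04, -4.17697263e+01, -2.46404278e+01, -1.61290695e-04,
        5.81239583e-03, -1.93801651e-05]), 'position': array([ 0.23158672, -0.52578978,  0.23051598]), 'ee_rot': array([-8.32346540e-04,  9.78570363e-01,  2.05911014e-01, -7.75824239e-05]), 'contact_force': array([ 1.01283837,  0.49585553, -0.34910345]), 'moment': array([ 0.04082779, -0.03066123, -0.03573638]), 'width': 0.08529704088519167}
```

View pics/top0.png

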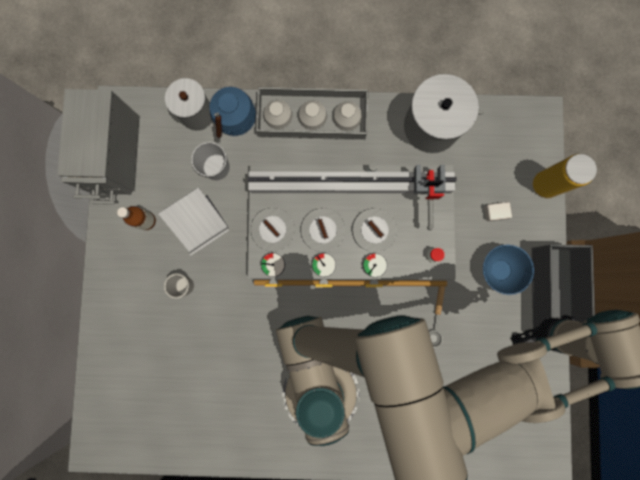

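View pics/side0.png

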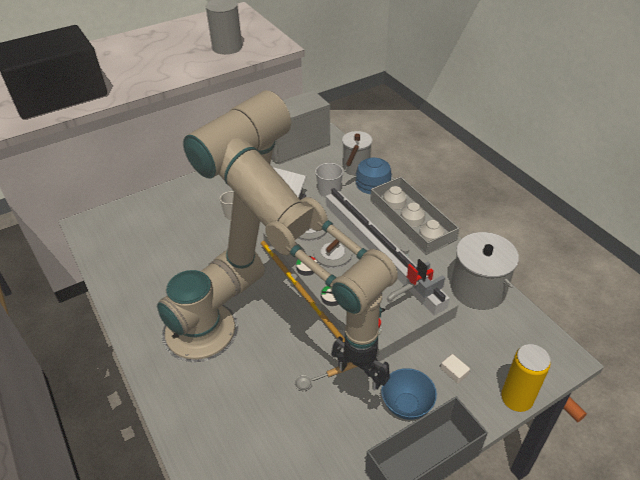

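The top view shows the wells at about (272,229), (322,229) and (374,229), with their dials at row 264. The lid rest is at (194,221) and the filler grip at (432,185). I'll zoom in on the dials and grip.

```bash
python3 - <<'E'
from h import *
im=np.load('top0.npz')['im'][:,:,::-1]
a=cv2.resize(im[245:285,250:400],None,fx=5,fy=5,interpolation=cv2.INTER_CUBIC)
b=cv2.resize(im[160:260,150:300],None,fx=5,fy=5,interpolation=cv2.INTER_CUBIC)[:,:]
c=cv2.resize(im[150:250,330:470],None,fx=5,fy=5,interpolation=cv2.INTER_CUBIC)
cv2.imwrite('pics/z1.png',a);cv2.imwrite('pics/z2.png',b);cv2.imwrite('pics/z3.png',c)
E
```

```text
(no output)
```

View pics/z1.png

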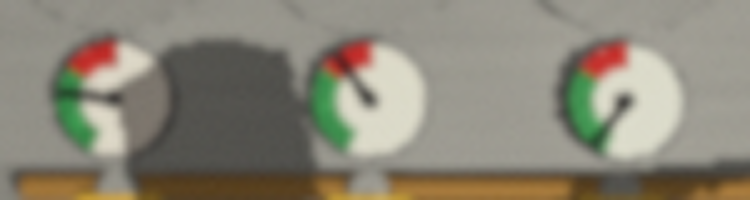

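View pics/z2.png

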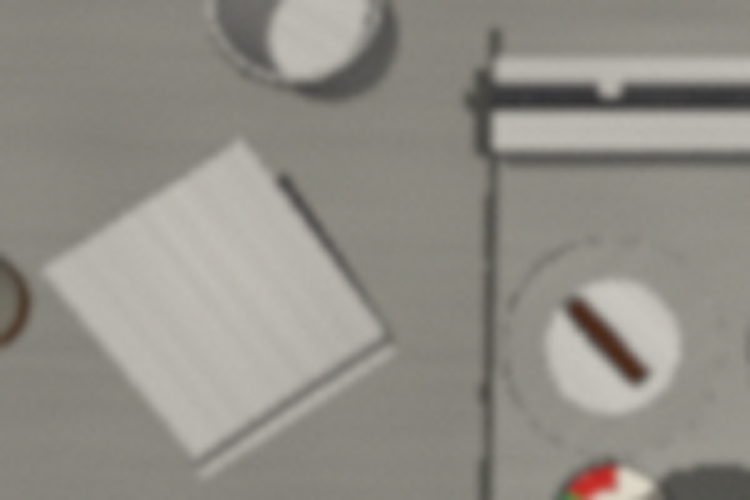

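View pics/z3.png

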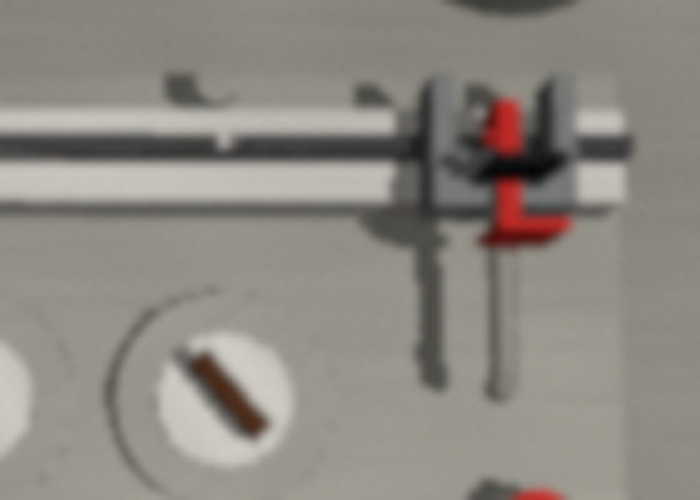

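The middle dial's pointer is in the red, at roughly 0.6 rad. The other two are in the green, so I work on the middle well. Next I measure the handle, rest plane, grip and spout.

```bash
python3 - <<'E'
from h import *
z=np.load('top0.npz');im=z['im'].astype(int);d=z['d'];P=world('top',d)
R,G,B=im[...,0],im[...,1],im[...,2]
def box(m,r0,r1,c0,c1):
    k=np.zeros_like(m);k[r0:r1,c0:c1]=m[r0:r1,c0:c1];return k
brown=(R-B>25)&(R<140)
for nm,c in(('L',272),('M',322),('R',374)):
    m=box(brown,212,246,c-22,c+22); p=P[m]; print(nm,m.sum(),np.median(p,0))
    zt=np.median(p[:,2]); q=p[abs(p[:,2]-zt)<.012]
    r=cv2.minAreaRect(q[:,:2].astype(np.float32)*1000); print(r)
    u=np.linalg.svd(q[:,:2]-q[:,:2].mean(0),full_matrices=False)[2][0];print(q.mean(0),u, np.degrees(np.arctan2(u[1],u[0])))
# rest plane
m=np.zeros(d.shape,np.uint8)
cv2.fillPoly(m,[np.array([[161,214],[197,191],[225,227],[190,250]])],1)
p=P[m>0];p=p[p[:,2]>.01];c=p.mean(0);u,s,vt=np.linalg.svd(p-c,full_matrices=False);n=vt[2]*np.sign(vt[2][2])
print('rest',len(p),c,n,np.arccos(n[2]),s/np.sqrt(len(p)))
# deck
print('deck z',np.median(P[250:256,290:300,2]),'lid', P[240,322],P[229,340])
red=(R>130)&(G<70)&(B<70)
m=box(red,160,215,400,450);p=P[m];print('red',m.sum(),p.min(0),p.max(0),np.median(p,0))
blk=(R<45)&(G<45)&(B<45);m=box(blk,170,195,415,455);p=P[m];print('blk',m.sum(),p.min(0),p.max(0),np.median(p,0))
for r in range(196,232,3): print(r,[np.round(P[r,c],3).tolist() for c in (429,430,431)])
print('jar',np.median(P[250:258,433:440].reshape(-1,3),0))
E
```

```text
L 60 [0.48306187 0.15530076 0.10947727]
((484.08428955078125, 156.27743530273438), (55.411865234375, 8.160123825073242), 46.639678955078125)
[0.4834213  0.15518852 0.10969068] [-0.71254491 -0.70162651] -135.44235490309694
M 63 [0.48466317 0.00806508 0.10936137]
((485.9707336425781, 7.201871871948242), (53.165733337402344, 9.317392349243164), 21.25812339782715)
[0.48571605 0.0070757  0.10937726] [-0.93406708 -0.35709759] -159.07794401533283
R 66 [ 0.48999893 -0.14580967  0.10886273]
((490.2204895019531, -145.83355712890625), (53.137779235839844, 10.357532501220703), 40.855201721191406)
[ 0.48998797 -0.1456515   0.10909758] [-0.75708226 -0.65331956] -139.2076475186759
rest 2005 [0.5054816  0.39592577 0.05992716] [-0.86783578  0.48842296  0.09112672] 1.4795430154685945 [0.08618403 0.03984968 0.03604339]
deck z 0.059420212642442016 lid [0.45596981 0.00767819 0.07176894] [ 0.48973332 -0.04470125  0.07508518]
red 110 [ 0.33051589 -0.33179855  0.12104489] [ 0.65086258 -0.00164635  1.42647709] [ 0.59725673 -0.29289782  0.1653598 ]
blk 75 [ 0.60299893 -0.32176008  0.12376392] [ 0.64394816 -0.
[... 320 characters left out ...]
.555, -0.292, 0.153], [0.555, -0.296, 0.15]]
208 [[0.547, -0.291, 0.145], [0.546, -0.292, 0.155], [0.547, -0.296, 0.149]]
211 [[0.539, -0.291, 0.147], [0.538, -0.293, 0.149], [0.539, -0.296, 0.149]]
214 [[0.53, -0.291, 0.146], [0.53, -0.293, 0.151], [0.529, -0.295, 0.153]]
217 [[0.522, -0.291, 0.148], [0.521, -0.292, 0.155], [0.521, -0.296, 0.151]]
220 [[0.513, -0.291, 0.146], [0.331, -0.002, 1.426], [0.512, -0.295, 0.153]]
223 [[0.331, -0.002, 1.426], [0.505, -0.293, 0.149], [0.504, -0.295, 0.152]]
226 [[0.497, -0.292, 0.144], [0.496, -0.294, 0.148], [0.497, -0.297, 0.145]]
229 [[0.489, -0.293, 0.138], [0.489, -0.296, 0.137], [0.488, -0.297, 0.144]]
jar [ 0.42232216 -0.32010554  0.10885572]
```

```bash
python3 - <<'E'
from h import *
z=np.load('top0.npz');im=z['im'].astype(int);d=z['d'];P=world('top',d)
def fit(P,m):
    p=P[m];p=p[(p[:,2]>.005)&(p[:,2]<.2)]
    for t in(.02,.012,.006,.005):
        c=np.median(p,0) if t==.02 else p.mean(0)
        u,s,vt=np.linalg.svd(p-c,full_matrices=False);n=vt[2]*np.sign(vt[2][2]);p=p[abs((p-c)@n)<t]
    return p,c,n
m=np.zeros(d.shape,np.uint8);cv2.fillPoly(m,[np.array([[163,215],[196,193],[222,226],[190,248]])],1)
p,c,n=fit(P,m>0);print('rest top',len(p),c,n,np.arccos(n[2]))
# corner rays onto plane
c_=camera_model('top');K=c_['camera_matrix'];T=c_['cam_to_world']
def ray(u,v,n,c):
    r=T[:3,:3]@np.array([(u-K[0,2])/K[0,0],-(v-K[1,2])/K[1,1],-1]);o=T[:3,3];return o+r*((c-o)@n)/(r@n)
cs=[ray(150+x/5,160+y/5,n,c) for x,y in((240,140),(45,270),(198,460),(385,340))]
for k in cs:print(np.round(k,4))
print('sides',[np.linalg.norm(cs[i]-cs[(i+1)%4]) for i in range(4)])
print('ctr',np.mean(cs,0))
# rail: bright upper/lower strips
br=(im.min(2)>165)
e=[]
for col in list(range(252,410,6)):
    rr=np.where(br[180:196,col])[0]
    if len(rr): e.append((col,180+rr.min(),180+rr.max(),*P[180+int(rr.mean()),col]))
e=np.array(e);print(e[::4].round(3))
b=np.polyfit(e[:,4],e[:,3],1);print('rail x=',b)
# black bar between
dk=[]
for col in range(252,410,3):
    seg=im[172:186,col].sum(1); w=np.clip(400-seg,0,None); 
    if w.sum()>0: 
        v=172+(w*np.arange(14)).sum()/w.sum(); q=ray(col,v,np.array([0,0,1.]),np.array([0,0,.115])); dk.append(q)
dk=np.array(dk);print('bar',np.polyfit(dk[:,1],dk[:,0],1), P[179,300:400:20,2])
# dials: white+red centroids
for c0 in (271,323,375):
    q=im[248:282,c0-17:c0+17]; 
    mm=((q.max(2)-q.min(2)>60)|(q.min(2)>180)); v,u=np.nonzero(mm); print('dial',mm.sum(),ray(c0-17+(u.min()+u.max())/2,248+(v.min()+v.max())/2,np.array([0,0,1.]),np.array([0,0,.08])))
E
```

```text
rest top 1595 [0.50613367 0.39869942 0.05570415] [-0.43334739 -0.30891604  0.84662915] 0.5611773135346216
[0.5981 0.3771 0.0949]
[0.5179 0.4878 0.0943]
[0.4134 0.4154 0.0143]
[0.491  0.3035 0.0132]
sides [np.float64(0.13676617100773655), np.float64(0.15023808140945777), np.float64(0.1361191458607662), np.float64(0.15343960312158866)]
ctr [0.50509103 0.39594619 0.05416588]
[[ 2.52e+02  1.83e+02  1.88e+02  6.09e-01  2.16e-01  1.05e-01]
 [ 2.76e+02  1.83e+02  1.88e+02  6.11e-01  1.46e-01  1.04e-01]
 [ 3.00e+02  1.83e+02  1.88e+02  6.12e-01  7.60e-02  1.07e-01]
 [ 3.24e+02  1.83e+02  1.88e+02  6.15e-01  6.00e-03  1.04e-01]
 [ 3.48e+02  1.83e+02  1.89e+02  6.13e-01 -6.40e-02  1.07e-01]
 [ 3.72e+02  1.83e+02  1.88e+02  6.17e-01 -1.34e-01  1.07e-01]
 [ 3.96e+02  1.83e+02  1.88e+02  6.18e-01 -2.03e-01  1.10e-01]]
rail x= [-0.02555685  0.61390593]
bar [-0.02406157  0.62950389] [0.12921533 0.13151056 0.12631255 0.12969549 0.12813769]
dial 174 [0.37152485 0.16940835 0.08      ]
dial 305 [ 0.37623594 -0.00619325  0.08      ]
dial 308 [ 0.37834285 -0.13913017  0.08      ]
```

```bash
cat > pl.py <<'E'
import numpy as np,sys
from scipy.spatial.transform import Rotation as Ro
from rig import get_state
def rot(q): return Ro.from_quat([q[1],q[2],q[3],q[0]])
def cur():
    s=get_state(); return np.array(s['position']),rot(s['ee_rot']),s
def axes(zdir,xdir):
    z=np.array(zdir,float);z/=np.linalg.norm(z);x=np.array(xdir,float);x-=x@z*z;x/=np.linalg.norm(x)
    return Ro.from_matrix(np.stack([x,np.cross(z,x),z],1))
def rows(p0,R0,p1,R1,step=.05,deg=9):
    w=(R0.inv()*R1).as_rotvec();n=max(1,int(np.ceil(max(np.linalg.norm(p1-p0)/step,np.degrees(np.linalg.norm(w))/deg))))
    print('n',n,'rot',np.degrees(w).round(1))
    for i in range(n):
        R=R0*Ro.from_rotvec(w*i/n); t=R.inv().apply((p1-p0)/n)
        print(*np.degrees(w/n).round(2),*t.round(4))
def yawR(deg): return axes([0,0,-1],[np.cos(np.radians(deg)),np.sin(np.radians(deg)),0])
N=np.array([-.4334,-.3089,.8466]);C=np.array([.5055,.3970,.0555]);U=np.cross(np.cross(N,[0,0,1.]),N);U/=np.linalg.norm(U)
E
python3 - <<'E'
from pl import *
p,R,s=cur();print(R.as_matrix().round(3),U)
R1=yawR(21)
a=np.array([.232,-.45,.30]);b=np.array([.486,.007,.30])
rows(p,R,a,R1);rows(a,R1,b,R1)
E
```

```text
[[ 0.915  0.403 -0.   ]
 [ 0.403 -0.915  0.002]
 [ 0.    -0.002 -1.   ]] [0.68941626 0.49137214 0.53222048]
n 3 rot [-0.1 -0.   2.8]
-0.03 -0.0 0.92 0.0103 -0.0231 -0.0231
-0.03 -0.0 0.92 0.0099 -0.0233 -0.0231
-0.03 -0.0 0.92 0.0096 -0.0234 -0.0231
n 11 rot [0. 0. 0.]
0.0 0.0 0.0 0.0364 -0.0305 0.0
0.0 0.0 0.0 0.0364 -0.0305 0.0
0.0 0.0 0.0 0.0364 -0.0305 0.0
0.0 0.0 0.0 0.0364 -0.0305 0.0
0.0 0.0 0.0 0.0364 -0.0305 0.0
0.0 0.0 0.0 0.0364 -0.0305 0.0
0.0 0.0 0.0 0.0364 -0.0305 0.0
0.0 0.0 0.0 0.0364 -0.0305 0.0
0.0 0.0 0.0 0.0364 -0.0305 0.0
0.0 0.0 0.0 0.0364 -0.0305 0.0
0.0 0.0 0.0 0.0364 -0.0305 0.0
```

Emit:
drive_tool(
  motion="0 0 1 0.010 -0.023 -0.023 60; 0 0 1 0.010 -0.023 -0.023 60; 0 0 1 0.010 -0.023 -0.023 60; 0 0 0 0.036 -0.030 0 60; 0 0 0 0.036 -0.030 0 60; 0 0 0 0.036 -0.030 0 60; 0 0 0 0.036 -0.030 0 60; 0 0 0 0.036 -0.030 0 60; 0 0 0 0.036 -0.030 0 60; 0 0 0 0.036 -0.030 0 60; 0 0 0 0.036 -0.030 0 60; 0 0 0 0.036 -0.030 0 60",
)

```text
clock: 1.6
position: [0.4447, -0.0718, 0.2991]
ee_rot: [-0.004, 0.984, 0.175, -0.001]
contact_force: [0.4, -0.2, 0.1]
width: 0.0509
```

```bash
python3 - <<'E'
from pl import *
p,R,s=cur();print(p,s['width'],s['contact_force'])
rows(p,R,np.array([.486,.007,.14]),yawR(21),.04)
E
```

```text
[ 0.44465244 -0.07183719  0.29914599] 0.050942180523409215 [ 0.44172118 -0.15203251  0.07973421]
n 5 rot [-0.5 -0.  -0.8]
-0.1 -0.0 -0.16 0.0132 -0.0117 0.0319
-0.1 -0.0 -0.16 0.0132 -0.0117 0.0319
-0.1 -0.0 -0.16 0.0133 -0.0117 0.0319
-0.1 -0.0 -0.16 0.0133 -0.0117 0.0319
-0.1 -0.0 -0.16 0.0133 -0.0117 0.0319
```

Emit:
drive_tool(
  motion="-0.2 0 -0.4 0.022 -0.020 0 60; -0.2 0 -0.4 0.022 -0.020 0.01 60; 0 0 0 0.022 -0.019 0.030 60; 0 0 0 0 0 0.040 60; 0 0 0 0 0 0.040 60; 0 0 0 0 0 0.040 60; 0 0 0 0 0 0 60",
)

```text
clock: 2.48
position: [0.4871, 0.0142, 0.1337]
ee_rot: [-0.001, 0.982, 0.186, -0.001]
contact_force: [-0.3, 0.5, -0.0]
width: 0.0514
```

```bash
python3 - <<'E'
from pl import *
from h import *
p,R,s=cur();print(p,s['width'],s['contact_force'])
rows(p,R,np.array([.486,.007,.086]),yawR(21),.03)
im,d=grab('top','top1');im2,_=grab('side','side1')
cv2.imwrite('pics/z4.png',np.hstack([cv2.resize(im[180:280,260:380,::-1],(480,400)),cv2.resize(im2[180:300,260:380,::-1],(400,400))[:, :320]]))
E
```

```text
[0.48708208 0.01420745 0.13372587] 0.05136845538077804 [-0.29469637  0.53302361 -0.00218056]
n 2 rot [-0.2  0.   0.5]
-0.08 0.02 0.24 -0.0018 0.0032 0.0239
-0.08 0.02 0.24 -0.0018 0.0032 0.0239
```

View pics/z4.png

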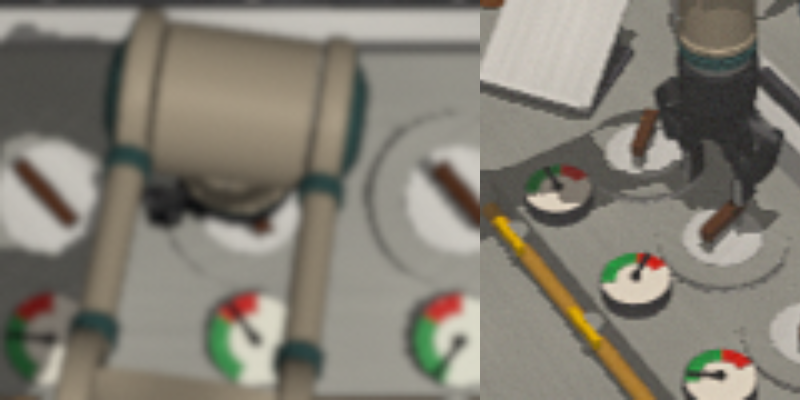

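The side view shows the open jaws over the middle lid's handle, and the left and right handles clear of them. The pointer in this view is still in the red. I correct about 7 mm and descend.

Emit:
drive_tool(
  motion="-0.1 0 0.3 -0.002 0.003 0.020 60; -0.1 0 0.2 -0.002 0.003 0.018 60; 0 0 0 0 0 0.008 60; 0 0 0 0 0 0 60",
)

```text
clock: 3.08
position: [0.4964, 0.0056, 0.0981]
ee_rot: [0.004, 0.983, 0.182, 0.012]
contact_force: [0.0, 0.0, 0.2]
width: 0.0508
```

```bash
python3 - <<'E'
from pl import *
p,R,s=cur();print(p,s['ee_rot'],s['contact_force'],s['qd'].round(3),s['moment'],s['qpos'])
rows(p,R,np.array([.486,.007,.086]),yawR(21),.03)
E
```

```text
[0.49637586 0.00555829 0.09810423] [0.00412519 0.98329219 0.18160228 0.01183526] [0.03900228 0.01204172 0.208427  ] [-0.001 -0.015 -0.024  0.001  0.005 -0.   ] [ 0.03505416  0.0332211  -0.00962953] [-1.28618292e-01  2.63699030e-01  1.89007129e+00 -7.36962389e-04
  9.62761945e-01  1.07733127e+00]
n 1 rot [ 0.7 -1.2 -0.1]
0.71 -1.25 -0.07 -0.0094 -0.0052 0.0118
```

Emit:
drive_tool(
  motion="0 0 0 0 0 0 60",
)

```text
clock: 3.2
position: [0.4973, 0.0055, 0.0993]
ee_rot: [0.004, 0.983, 0.182, 0.013]
contact_force: [-0.1, -0.6, 0.3]
width: 0.0514
```

Emit:
drive_tool(
  motion="0.7 -1.3 0 -0.011 -0.005 0.004 60; 0 0 0 0 0 0.004 60",
)

```text
clock: 3.45
position: [0.4853, 0.0063, 0.0918]
ee_rot: [0.001, 0.983, 0.182, 0.001]
contact_force: [0.3, -1.2, 0.3]
width: 0.0511
```

```bash
python3 - <<'E'
from pl import *
p,R,s=cur();print(p,s['ee_rot'],s['contact_force'],s['qd'].round(3),s['moment'],s['qpos'])
rows(p,R,np.array([.486,.007,.086]),yawR(21),.03)
E
```

```text
[0.4853079  0.00630925 0.09184358] [5.80757432e-04 9.83348033e-01 1.81728806e-01 9.74907907e-04] [ 0.27482828 -1.21650628  0.34365435] [ 0.002  0.038  0.027  0.001 -0.098  0.002] [ 0.03855088 -0.03412812 -0.01524826] [-1.30098713e-01  2.67267495e-01  1.90410121e+00 -6.13106376e-04
  9.68011390e-01  1.07555592e+00]
n 1 rot [ 0.1 -0.1 -0.1]
0.09 -0.1 -0.06 0.0009 -0.0004 0.0058
```

Emit:
drive_tool(
  motion="0 0 0 0.001 0 0.005 60; 0 0 0 0 0 0 60",
)

```text
clock: 3.7
position: [0.486, 0.0067, 0.0861]
ee_rot: [0.0, 0.983, 0.182, 0.001]
contact_force: [0.4, 0.8, 0.4]
width: 0.0509
```

Emit:
drive_tool(
  motion="0 0 0 0 0 0 0; 0 0 0 0 0 0 0; 0 0 0 0 0 0 0; 0 0 0 0 0 0 0; 0 0 0 0 0 0 0; 0 0 0 0 0 0 0",
  newtons=50,
)

```text
clock: 4.45
position: [0.4863, 0.0067, 0.0862]
ee_rot: [0.001, 0.983, 0.182, 0.001]
contact_force: [0.3, -0.6, 0.2]
width: 0.0132
```

Emit:
drive_tool(
  motion="0 0 0 0 0 -0.010 0; 0 0 0 0 0 -0.02 0; 0 0 0 0 0 -0.04 0; 0 0 0 0 0 -0.04 0; 0 0 0 0 0 -0.04 0; 0 0 0 0 0 0 0",
)

```text
clock: 5.2
position: [0.484, 0.0072, 0.2407]
ee_rot: [-0.0, 0.983, 0.182, -0.002]
contact_force: [0.8, 0.6, -3.2]
width: 0.0131
```

```bash
python3 - <<'E'
from pl import *
p,R,s=cur();print(p,s['ee_rot'],s['contact_force'],s['width'])
x=R.as_matrix()[:,0]
R1=axes(-N,[np.cos(.366),np.sin(.366),0]-N*0)
a=C-.008*U+.11*N; print(a)
rows(p,R,a,R1,.04,6)
E
```

```text
[0.4840451  0.00718298 0.24065156] [-3.12319603e-04  9.83332316e-01  1.81809674e-01 -1.64375213e-03] [ 0.83650728  0.55424664 -3.19862078] 0.01310671255144266
[0.45231067 0.35909002 0.14436824]
n 10 rot [ 8.7 31.1  2.4]
0.87 3.11 0.24 0.0096 -0.034 0.0096
0.87 3.11 0.24 0.009 -0.0339 0.0107
0.87 3.11 0.24 0.0082 -0.0337 0.0116
0.87 3.11 0.24 0.0074 -0.0336 0.0126
0.87 3.11 0.24 0.0066 -0.0334 0.0135
0.87 3.11 0.24 0.0057 -0.0332 0.0143
0.87 3.11 0.24 0.0047 -0.033 0.0151
0.87 3.11 0.24 0.0038 -0.0328 0.0158
0.87 3.11 0.24 0.0028 -0.0326 0.0165
0.87 3.11 0.24 0.0017 -0.0323 0.0171
```

```bash
python3 - <<'E'
from pl import *
p,R,s=cur()
R1=axes(-N,[np.cos(.366),np.sin(.366),0])
rows(p,R,np.array([.452,.359,.235]),R1,.034,6)
E
```

```text
n 11 rot [ 8.7 31.1  2.4]
0.79 2.83 0.22 0.0087 -0.0309 0.0005
0.79 2.83 0.22 0.0086 -0.0309 0.0014
0.79 2.83 0.22 0.0083 -0.0309 0.0022
0.79 2.83 0.22 0.0081 -0.0309 0.0031
0.79 2.83 0.22 0.0078 -0.0309 0.0039
0.79 2.83 0.22 0.0075 -0.0309 0.0047
0.79 2.83 0.22 0.0071 -0.0308 0.0055
0.79 2.83 0.22 0.0067 -0.0308 0.0062
0.79 2.83 0.22 0.0063 -0.0307 0.007
0.79 2.83 0.22 0.0058 -0.0306 0.0077
0.79 2.83 0.22 0.0053 -0.0306 0.0084
```

Emit:
drive_tool(
  motion="0.4 1.4 0.1 0.004 -0.015 0.001 0; 0.8 2.8 0.2 0.009 -0.031 0.001 0; 0.8 2.8 0.2 0.009 -0.031 0.002 0; 0.8 2.8 0.2 0.008 -0.031 0.003 0; 0.8 2.8 0.2 0.008 -0.031 0.004 0; 0.8 2.8 0.2 0.007 -0.031 0.005 0; 0.8 2.8 0.2 0.007 -0.031 0.006 0; 0.8 2.8 0.2 0.006 -0.031 0.006 0; 0.8 2.8 0.2 0.006 -0.031 0.007 0; 0.8 2.8 0.2 0.006 -0.031 0.008 0; 0.8 2.8 0.2 0.005 -0.031 0.008 0; 0.4 1.4 0.1 0.003 -0.015 0.005 0",
)

```text
clock: 6.7
position: [0.4227, 0.372, 0.2042]
ee_rot: [-0.13, 0.953, 0.15, 0.227]
contact_force: [0.5, 0.1, -2.7]
width: 0.0129
```

```bash
python3 - <<'E'
from pl import *
p,R,s=cur();print(s['qpos'])
R1=axes(-N,[np.cos(.366),np.sin(.366),0])
rows(p,R,C-.008*U+.08*N,R1,.03,6)
E
```

```text
[0.55869564 0.04222167 2.00599764 0.11185868 0.56982412 1.73895062]
n 4 rot [-1.1  2.3 -1.1]
-0.27 0.57 -0.27 -0.0012 0.0084 0.0223
-0.27 0.57 -0.27 -0.0015 0.0083 0.0223
-0.27 0.57 -0.27 -0.0017 0.0081 0.0223
-0.27 0.57 -0.27 -0.002 0.008 0.0224
```

Emit:
drive_tool(
  motion="-0.4 0.8 -0.4 -0.002 0.014 0.010 0; -0.4 0.8 -0.4 -0.002 0.012 0.015 0; -0.3 0.7 -0.3 -0.002 0.007 0.020 0; 0 0 0 0 0 0.020 0; 0 0 0 0 0 0 0",
)

```text
clock: 7.32
position: [0.4403, 0.3578, 0.1245]
ee_rot: [-0.12, 0.952, 0.156, 0.235]
contact_force: [-0.1, -0.2, -3.2]
width: 0.0134
```

```bash
python3 - <<'E'
from pl import *
from h import *
p,R,s=cur();
R1=axes(-N,[np.cos(.366),np.sin(.366),0]);print((p-C)@U,(p-C)@N,(p-C)@np.cross(N,U))
rows(p,R,C-.008*U+.04*N,R1,.02,6)
im,d=grab('top','top2');im2,_=grab('side','side2')
cv2.imwrite('pics/z5.png',np.hstack([cv2.resize(im[170:270,140:260,::-1],(480,400)),cv2.resize(im2[130:250,200:320,::-1],(400,400))[:, :320]]))
E
```

```text
-0.027488839531423476 0.09878461636322597 0.005878615029214619
n 4 rot [0.  1.6 0. ]
0.0 0.41 0.0 0.0055 -0.0 0.0145
0.0 0.41 0.0 0.0054 -0.0 0.0146
0.0 0.41 0.0 0.0053 -0.0 0.0146
0.0 0.41 0.0 0.0052 -0.0 0.0147
```

View pics/z5.png

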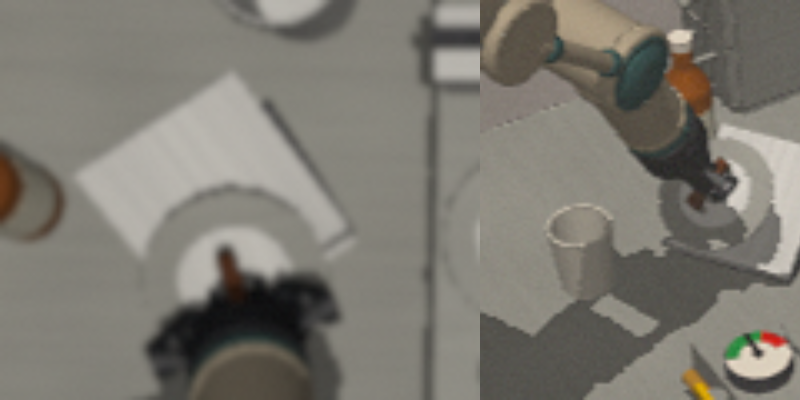

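The lid hangs tilted above the rest, with the handle at about (197,236) in the full image. It is still some way downhill of target, so I move uphill before descending.

```bash
python3 - <<'E'
from pl import *
p,R,s=cur();R1=axes(-N,[np.cos(.366),np.sin(.366),0])
a=C-.003*U+.075*N; rows(p,R,a,R1,.015,6); rows(a,R1,C-.003*U+.030*N,R1,.012)
E
```

```text
n 3 rot [-0.   1.4  0. ]
-0.01 0.48 0.01 0.008 -0.0004 0.0081
-0.01 0.48 0.01 0.0079 -0.0004 0.0082
-0.01 0.48 0.01 0.0079 -0.0004 0.0083
n 4 rot [0. 0. 0.]
0.0 0.0 0.0 -0.0 0.0 0.0112
0.0 0.0 0.0 -0.0 0.0 0.0112
0.0 0.0 0.0 -0.0 0.0 0.0112
0.0 0.0 0.0 -0.0 0.0 0.0112
```

Emit:
drive_tool(
  motion="0 0.5 0 0.008 0 0.008 0; 0 0.5 0 0.008 0 0.008 0; 0 0.4 0 0.008 0 0.008 0; 0 0 0 0 0 0.010 0; 0 0 0 0 0 0.010 0; 0 0 0 0 0 0 0",
)

```text
clock: 8.18
position: [0.4834, 0.3793, 0.1011]
ee_rot: [-0.123, 0.948, 0.154, 0.25]
contact_force: [-0.3, 0.5, -3.1]
width: 0.0128
```

```bash
cat > st.py <<'E'
from pl import *
p,R,s=cur();R1=axes(-N,[np.cos(.366),np.sin(.366),0])
print('UNY',(p-C)@U,(p-C)@N,(p-C)@np.cross(N,U),'tilt',np.degrees(np.arccos(-R.as_matrix()[:,2]@N)),'F',s['contact_force']@N,s['contact_force'],s['width'])
rows(p,R,C-.003*U+.02*N,R1,.015,6)
E
python3 st.py
```

```text
UNY 0.0003123650222615036 0.053680757629239115 -0.0015657921849726929 tilt 0.33527056561804036 F -2.6200681068802196 [-0.34980674  0.45100823 -3.10932897] 0.012777677133000919
n 3 rot [-0.1 -0.2  0. ]
-0.03 -0.08 0.01 -0.0013 -0.0002 0.0112
-0.03 -0.08 0.01 -0.0012 -0.0002 0.0112
-0.03 -0.08 0.01 -0.0012 -0.0002 0.0112
```

Emit:
drive_tool(
  motion="0 0 0 -0.001 0 0.010 0; 0 0 0 -0.001 0 0.010 0; 0 0 0 -0.001 0 0.006 0; 0 0 0 0 0 0 0",
)

```text
clock: 8.68
position: [0.4924, 0.387, 0.0754]
ee_rot: [-0.123, 0.948, 0.154, 0.25]
contact_force: [-1.5, -1.0, -3.2]
width: 0.0134
```

```bash
python3 st.py
```

```text
UNY -0.003353732851692345 0.02565333314344214 -0.0004888151334197238 tilt 0.28722837902392884 F -1.7333035554132181 [-1.47201609 -1.00768105 -3.16861329] 0.013351715409369264
n 1 rot [-0.1 -0.2  0. ]
-0.07 -0.18 0.02 0.0002 -0.0006 0.0057
```

Emit:
drive_tool(
  motion="0 0 0 0 0 0.003 0; 0 0 0 0 0 0 0",
)

```text
clock: 8.93
position: [0.4938, 0.3881, 0.073]
ee_rot: [-0.123, 0.948, 0.154, 0.25]
contact_force: [0.2, -0.3, -2.8]
width: 0.013
```

Emit:
drive_tool(
  motion="0 0 0 0 0 0.0025 0; 0 0 0 0 0 0 0",
)

```text
clock: 9.18
position: [0.4952, 0.389, 0.0713]
ee_rot: [-0.123, 0.948, 0.154, 0.25]
contact_force: [0.0, -0.3, -2.8]
width: 0.013
```

```bash
python3 st.py
```

```text
UNY -0.002644824412954716 0.020283825283853155 -0.0005280795692709467 tilt 0.3485653630969317 F -2.3200219300511726 [ 0.04626593 -0.28172775 -2.81950859] 0.013026364222366199
n 1 rot [-0.1 -0.3  0. ]
-0.09 -0.26 0.03 -0.0005 -0.0004 0.0003
```

Emit:
drive_tool(
  motion="0 0 0 0 0 0.0015 0; 0 0 0 0 0 0 0",
)

```text
clock: 9.43
position: [0.496, 0.3895, 0.0702]
ee_rot: [-0.124, 0.948, 0.154, 0.251]
contact_force: [-0.3, 0.3, -2.8]
width: 0.013
```

Emit:
drive_tool(
  motion="0 0 0 0 0 0.0015 0; 0 0 0 0 0 0 0",
)

```text
clock: 9.68
position: [0.496, 0.3897, 0.0703]
ee_rot: [-0.124, 0.947, 0.155, 0.251]
contact_force: [0.1, 0.3, -3.3]
width: 0.013
```

```bash
python3 st.py; python3 -c "
from pl import *
p,R,s=cur();print(R.inv().apply(-U*.005))"
```

```text
UNY -0.0022549170311190313 0.018891518417482794 -0.0004495035064523184 tilt 0.43457666980008175 F -2.9090378679921693 [ 0.08624784  0.31491614 -3.27708535] 0.013008533885200606
n 1 rot [-0.1 -0.4  0. ]
-0.12 -0.36 0.04 -0.0008 -0.0002 -0.0011
[-4.78251676e-03  1.45823112e-03 -3.30978493e-05]
```

Emit:
drive_tool(
  motion="0 0 0 0 0 0.002 0; 0 0 0 0 0 0.002 0",
)

```text
clock: 9.93
position: [0.4964, 0.3901, 0.0701]
ee_rot: [-0.124, 0.947, 0.155, 0.253]
contact_force: [-14.4, -14.6, 21.4]
width: 0.0129
```

```bash
python3 st.py
```

```text
UNY -0.0019157714726349686 0.018455832859329457 -0.00035222391141013224 tilt 0.5936216834113817 F 28.868787574166717 [-14.44469018 -14.60463785  21.37619445] 0.012939378247062126
n 1 rot [-0.2 -0.5  0.1]
-0.18 -0.52 0.07 -0.0011 -0.0 -0.0016
```

Firm contact with the face at N≈18.5 mm. I back off the press and move downhill to the ledge.

Emit:
drive_tool(
  motion="0 -0.3 0 0 0 -0.001 0; 0 0 0 -0.003 0.001 0 0; 0 0 0 -0.002 0.0007 0 0; 0 0 0 0 0 0 0",
)

```text
clock: 10.42
position: [0.4923, 0.3868, 0.0677]
ee_rot: [-0.124, 0.948, 0.155, 0.25]
contact_force: [0.9, -0.3, -3.7]
width: 0.0132
```

```bash
python3 st.py
```

```text
UNY -0.00763883073434144 0.01920074336284073 -0.0005930600989140173 tilt 0.3465015805993132 F -3.417571372152225 [ 0.87891022 -0.2722323  -3.68620865] 0.013222123918150221
n 1 rot [-0.2 -0.2  0.1]
-0.17 -0.21 0.07 0.0043 -0.0019 -0.0008
```

Emit:
drive_tool(
  motion="0 0 0 -0.003 0.001 0.001 0; 0 0 0 0 0 0.001 0",
)

```text
clock: 10.68
position: [0.4921, 0.3865, 0.0666]
ee_rot: [-0.125, 0.947, 0.155, 0.252]
contact_force: [-10.7, -11.9, 13.9]
width: 0.0129
```

```bash
python3 st.py
```

```text
UNY -0.008448275467536293 0.018467448001044037 -0.0007398261284782846 tilt 0.60108844208648 F 20.065895482029354 [-10.66737929 -11.91830641  13.89214322] 0.01291296652546144
n 1 rot [-0.2 -0.5  0.1]
-0.23 -0.51 0.11 0.005 -0.0023 -0.0015
```

Within a couple of mm of the ledge and on the face, so I release.

Emit:
drive_tool(
  motion="0 0 0 0 0 -0.0005 15; 0 0 0 0 0 0 25; 0 0 0 0 0 0 40; 0 0 0 0 0 0 50; 0 0 0 0 0 0 50",
)

```text
clock: 11.3
position: [0.494, 0.3872, 0.0686]
ee_rot: [-0.125, 0.946, 0.155, 0.255]
contact_force: [0.3, 0.0, -0.1]
width: 0.0427
```

```bash
python3 st.py
```

```text
UNY -0.005721938818363637 0.019103907945577214 -0.001286010811029008 tilt 0.8791143739782862 F -0.2016509237601519 [ 0.27043099  0.04698804 -0.0826028 ] 0.042693997189471596
n 1 rot [-0.2 -0.8  0.1]
-0.24 -0.82 0.11 0.0022 -0.002 -0.0009
```

Released and now reading zero force. I retreat along the tool axis and look.

Emit:
drive_tool(
  motion="0 0 0 0 0 -0.010 50; 0 0 0 0 0 -0.030 50; 0 0 0 0 0 -0.050 50; 0 0 0 0 0 -0.050 50; 0 0 0 0 0 -0.04 50; 0 0 0 0 0 0 50",
)

```text
clock: 12.05
position: [0.4132, 0.3291, 0.2238]
ee_rot: [-0.125, 0.946, 0.155, 0.256]
contact_force: [0.3, 0.1, 0.6]
width: 0.0427
```

```bash
python3 - <<'E'
from pl import *
from h import *
p,R,s=cur();print(p,s['qpos'])
im,d=grab('top','top3');im2,_=grab('side','side3')
cv2.imwrite('pics/z6.png',np.hstack([cv2.resize(im[170:270,140:260,::-1],(480,400)),cv2.resize(im2[130:250,200:320,::-1],(400,400))[:, :320]]))
P=world('top',d);i=im.astype(int);b=(i[...,0]-i[...,2]>25)&(i[...,0]<140);b[:, :172]=0;b[:,225:]=0;b[:195]=0;b[255:]=0
q=P[b]-C; print(b.sum(),np.median(q@U),np.median(q@N),np.median(q@np.cross(N,U)))
cv2.imwrite('pics/z7.png',cv2.resize(im[150:250,330:470,::-1],(700,500)))
E
```

```text
[0.41320713 0.32910825 0.22378637] [ 0.49458857 -0.04932643  2.06686475  0.12611858  0.55430403  1.6538079 ]
55 -0.005734294156066608 0.04323100358738709 -0.0015061496772269254
```

View pics/z6.png

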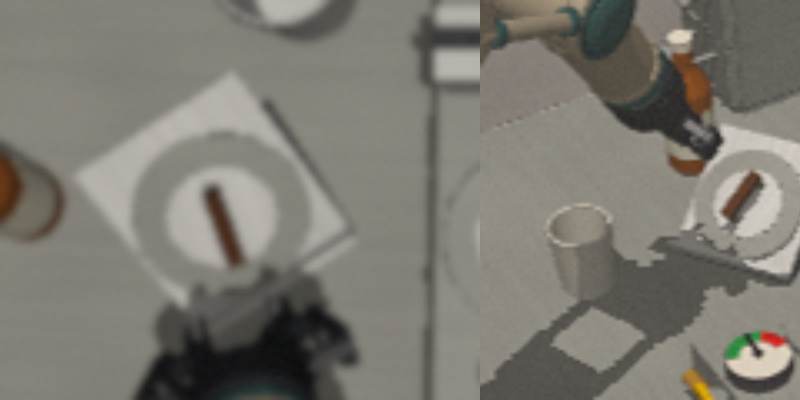

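The lid lies flat on the rest: handle top 43 mm out, x = −6 mm, y = −1.5 mm in the face frame. Next is the filler grip.

```bash
python3 - <<'E'
from pl import *
from h import *
z=np.load('side3.npz');im=z['im'];
cv2.imwrite('pics/z8.png',np.hstack([cv2.resize(im[235:325,375:475,::-1],(800,600)[:1]+(600,))[:, :]]))
z=np.load('top3.npz');im=z['im']
cv2.imwrite('pics/z9.png',cv2.resize(im[160:225,405:460,::-1],(508,600),interpolation=cv2.INTER_NEAREST))
P=world('top',z['d'])
for r in range(168,204,2): print(r,' '.join('%3d,%3d,%3d'%tuple((P[r,c]*1000).round()) +('r' if im[r,c,0]>100 and im[r,c,1]<60 else 'k' if im[r,c].max()<50 else '.') for c in range(424,446,3)))
E
```

```text
168 683,-294, 63. 684,-304, 60. 685,-313, 59. 684,-321, 64. 684,-330, 63. 665,-321,139. 661,-325,154. 685,-358, 61.
170 678,-295, 59. 679,-305, 58. 652,-289,163. 652,-298,164. 677,-329, 67. 659,-321,139. 655,-325,155. 679,-358, 61.
172 660,-285,107. 659,-293,110. 645,-289,166r 646,-297,166. 662,-321,104. 654,-322,135. 649,-325,154. 661,-346,109.
174 654,-285,106. 647,-287,137. 640,-289,165r 641,-298,164. 654,-319,109. 647,-320,140. 643,-325,155. 655,-345,109.
176 647,-284,111. 648,-294,107r 635,-289,164r 635,-298,164r 649,-320,108. 642,-322,135. 637,-325,156. 637,-332,160.
178 637,-281,127k 637,-288,131r 630,-290,160r 629,-297,166r 637,-314,133k 637,-322,133k 632,-325,156. 633,-334,153.
180 630,-280,132. 631,-289,130. 623,-290,164r 624,-298,164. 631,-314,131k 631,-322,132k 625,-324,159. 626,-333,156.
182 620,-275,152. 619,-283,156k 605,-277,219k 606,-285,218k 605,-292,221k 605,-300,222k 605,-307,224. 621,-333,156.
184 613,-274,157. 605,-274,195k 605,-282,195k 604,-290,199k 605,-298,199k 605,-306,198k 615,-325,156. 615,-333,156.
186 608,-275,155. 604,-279,173. 605,-288,172r 604,-295,1
[... 287 characters left out ...]
159.
192 594,-278,140. 595,-287,137. 589,-289,165r 589,-297,168r 595,-312,140. 595,-321,139. 596,-330,137. 609,-354, 75.
194 594,-285,110. 594,-293,112. 572,-277,221r 572,-284,221r 573,-293,220r 573,-300,222r 573,-309,221r 606,-358, 60.
196 598,-296, 58. 572,-275,194. 331, -2,1426r 568,-286,217r 568,-294,215r 569,-302,214r 568,-309,218. 600,-359, 59.
198 592,-295, 61. 568,-277,185. 568,-284,187. 567,-292,191. 568,-300,189. 568,-308,189. 594,-350, 57. 593,-358, 63.
200 587,-297, 54. 587,-305, 56. 569,-292,152. 571,-302,145. 587,-332, 58. 586,-339, 65. 587,-350, 59. 588,-359, 58.
202 579,-295, 61. 580,-304, 60. 564,-293,150. 565,-302,146. 580,-330, 64. 581,-341, 59. 581,-349, 61. 581,-358, 61.
```

View pics/z8.png

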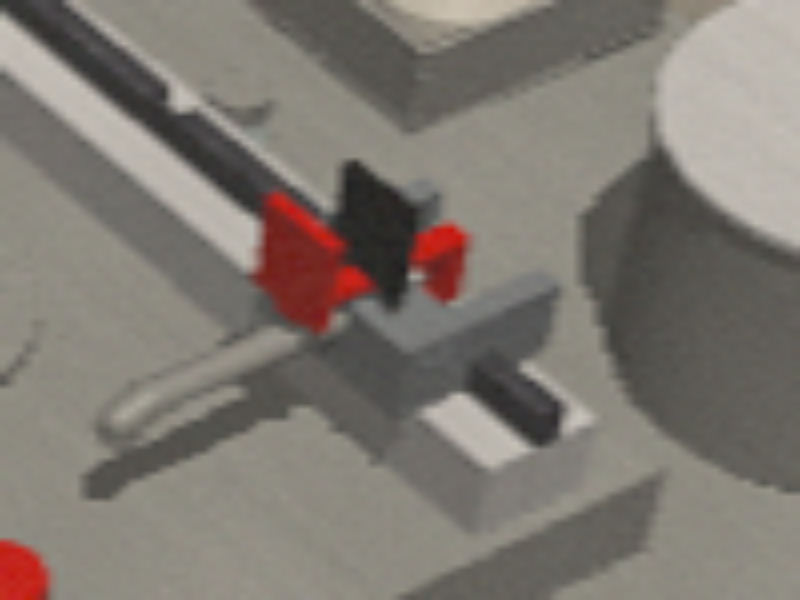

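View pics/z9.png

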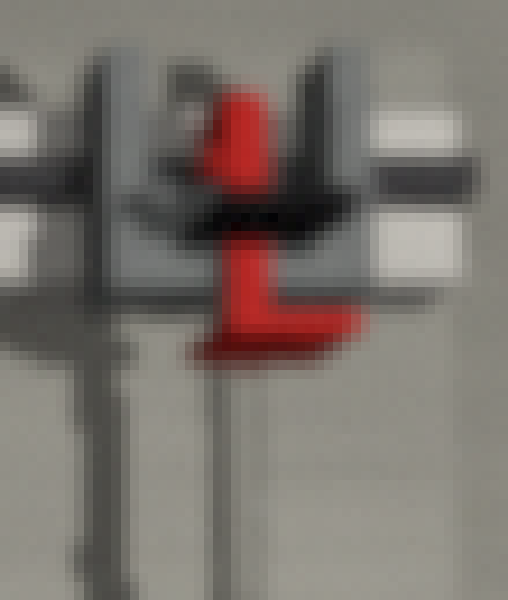

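```bash
python3 - <<'E'
from pl import *
p,R,s=cur()
rows(p,R,np.array([.43,.03,.33]),yawR(91.4),.03,8)
E
```

```text
n 11 rot [ 11.7 -32.9 -70.8]
1.06 -2.99 -6.43 0.0002 0.024 -0.0162
1.06 -2.99 -6.43 -0.0033 0.0236 -0.0166
1.06 -2.99 -6.43 -0.0068 0.0227 -0.0167
1.06 -2.99 -6.43 -0.0101 0.0214 -0.0167
1.06 -2.99 -6.43 -0.0133 0.0198 -0.0165
1.06 -2.99 -6.43 -0.0163 0.0178 -0.016
1.06 -2.99 -6.43 -0.019 0.0155 -0.0154
1.06 -2.99 -6.43 -0.0214 0.013 -0.0146
1.06 -2.99 -6.43 -0.0234 0.0102 -0.0137
1.06 -2.99 -6.43 -0.0251 0.0072 -0.0126
1.06 -2.99 -6.43 -0.0264 0.0041 -0.0113
```

Emit:
drive_tool(
  motion="0 0 0 0 0.010 -0.030 50; 1.1 -3 -6.4 0 0.024 -0.016 50; 1.1 -3 -6.4 -0.003 0.024 -0.017 50; 1.1 -3 -6.4 -0.007 0.023 -0.017 60; 1.1 -3 -6.4 -0.010 0.021 -0.017 70; 1.1 -3 -6.4 -0.013 0.020 -0.016 80; 1.1 -3 -6.4 -0.016 0.018 -0.016 90; 1.1 -3 -6.4 -0.019 0.015 -0.015 90; 1.1 -3 -6.4 -0.021 0.013 -0.012 90; 1.1 -3 -6.4 -0.023 0.010 -0.008 90; 1.1 -3 -6.4 -0.025 0.007 -0.005 90; 1.1 -3 -6.4 -0.026 0.004 -0.003 90",
)

```text
clock: 13.65
position: [0.4324, 0.0067, 0.3078]
ee_rot: [-0.016, 0.684, 0.729, -0.027]
contact_force: [0.4, -0.4, 0.3]
width: 0.0769
```

```bash
python3 - <<'E'
from pl import *
p,R,s=cur();print(s['width'],s['qpos'])
rows(p,R,np.array([.594,-.293,.29]),yawR(91.4),.04,8)
E
```

```text
0.07685443847384762 [-0.1252574   0.05443816  1.59663642 -0.0239597   1.54820119 -0.18736422]
n 9 rot [-3.5  0.8  2.2]
-0.39 0.09 0.25 -0.0343 0.0159 0.0014
-0.39 0.09 0.25 -0.0343 0.0161 0.0015
-0.39 0.09 0.25 -0.0342 0.0162 0.0016
-0.39 0.09 0.25 -0.0341 0.0163 0.0016
-0.39 0.09 0.25 -0.0341 0.0165 0.0017
-0.39 0.09 0.25 -0.034 0.0166 0.0017
-0.39 0.09 0.25 -0.0339 0.0167 0.0018
-0.39 0.09 0.25 -0.0339 0.0169 0.0019
-0.39 0.09 0.25 -0.0338 0.017 0.0019
```

Emit:
drive_tool(
  motion="-0.4 0.1 0.3 -0.034 0.016 0.001 90; -0.4 0.1 0.3 -0.034 0.016 0.001 90; -0.4 0.1 0.3 -0.034 0.016 0.001 90; -0.4 0.1 0.3 -0.034 0.016 0.002 90; -0.4 0.1 0.2 -0.034 0.016 0.002 90; -0.4 0.1 0.2 -0.034 0.017 0.002 90; -0.4 0.1 0.2 -0.034 0.017 0.002 90; -0.4 0.1 0.2 -0.034 0.017 0.002 90; -0.3 0 0.2 -0.03 0.016 0.002 90; 0 0 0 0 0 0 90",
)

```text
clock: 14.9
position: [0.6034, -0.2993, 0.2531]
ee_rot: [-0.02, 0.697, 0.717, -0.004]
contact_force: [-0.1, -0.8, -0.4]
width: 0.077
```

```bash
python3 - <<'E'
from pl import *
p,R,s=cur();print(s['width'],s['qpos'])
rows(p,R,np.array([.592,-.293,.24]),yawR(91.4),.03,8)
E
```

```text
0.07700091315295765 [-5.63488607e-01  4.40778041e-01  1.19842429e+00 -4.65750470e-04
  1.54269634e+00 -5.90666180e-01]
n 1 rot [-1.9 -1.3  0.2]
-1.93 -1.26 0.16 0.0063 -0.0107 0.0136
```

Emit:
drive_tool(
  motion="-1.9 -1.3 0.2 0.006 -0.010 0 90; 0 0 0 0 0 0 90",
)

```text
clock: 15.15
position: [0.5932, -0.2928, 0.2479]
ee_rot: [-0.004, 0.699, 0.715, -0.001]
contact_force: [0.2, -0.1, 0.2]
width: 0.077
```

```bash
python3 - <<'E'
from pl import *
from h import *
p,R,s=cur();print(p,s['width'],s['contact_force'])
rows(p,R,np.array([.592,-.293,.182]),yawR(91.4),.03,8)
im,d=grab('top','top4');im2,_=grab('side','side4')
cv2.imwrite('pics/z10.png',np.hstack([cv2.resize(im[150:250,380:480,::-1],(400,400)),cv2.resize(im2[215:315,375:475,::-1],(400,400))]))
E
```

```text
[ 0.59316244 -0.29277267  0.24786651] 0.0769656053648666 [ 0.19635596 -0.05715697  0.16470644]
n 3 rot [-0.4 -0.3 -0. ]
-0.12 -0.09 -0.01 -0.0002 -0.0002 0.022
-0.12 -0.09 -0.01 -0.0001 -0.0003 0.022
-0.12 -0.09 -0.01 -0.0001 -0.0003 0.022
```

View pics/z10.png

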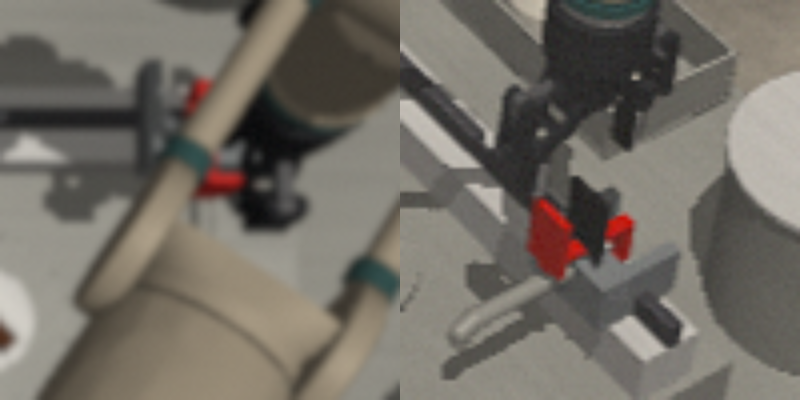

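The jaws stand above the plates, one finger in front and one behind. Descending in two steps.

Emit:
drive_tool(
  motion="-0.2 -0.1 0 0 0 0.015 90; -0.2 -0.1 0 0 0 0.015 90; 0 0 0 0 0 0.015 90; 0 0 0 0 0 0 90",
)

```text
clock: 15.75
position: [0.5965, -0.293, 0.2013]
ee_rot: [0.001, 0.698, 0.716, 0.001]
contact_force: [-0.0, 0.8, 0.4]
width: 0.077
```

```bash
cat > s2.py <<'E'
from pl import *
p,R,s=cur();print(p,s['width'],s['contact_force'])
rows(p,R,np.array([.593,-.293,.182]),yawR(91.4),.03,8)
E
python3 s2.py
```

```text
[ 0.59650544 -0.29297518  0.20129552] 0.0769684886252917 [-0.02722728  0.7920168   0.36877767]
n 1 rot [ 0.1 -0.   0.1]
0.15 -0.02 0.08 0.0001 -0.0036 0.0193
```

Emit:
drive_tool(
  motion="0 0 0 0 -0.002 0.010 90; 0 0 0 0 -0.002 0.009 90; 0 0 0 0 0 0 90",
)

```text
clock: 16.12
position: [0.5929, -0.2934, 0.1818]
ee_rot: [0.001, 0.698, 0.716, 0.001]
contact_force: [0.7, 0.3, 0.3]
width: 0.0767
```

```bash
python3 s2.py
```

```text
[ 0.59291002 -0.29336777  0.18179688] 0.07666362514774774 [0.6889888  0.32042399 0.28950961]
n 1 rot [0.2 0.  0.1]
0.21 0.02 0.09 0.0004 0.0001 -0.0002
```

Emit:
drive_tool(
  motion="0 0 0 0 0 0 0; 0 0 0 0 0 0 0; 0 0 0 0 0 0 0; 0 0 0 0 0 0 0; 0 0 0 0 0 0 0; 0 0 0 0 0 0 0",
  newtons=32,
)

```text
clock: 16.88
position: [0.5981, -0.2936, 0.1836]
ee_rot: [0.006, 0.698, 0.716, 0.004]
contact_force: [2.8, 0.2, -0.9]
width: 0.0309
```

```bash
python3 s2.py
```

```text
[ 0.59809274 -0.2936227   0.18356179] 0.030908586578474118 [ 2.75280923  0.16364974 -0.93843609]
n 1 rot [0.8 0.2 0.1]
0.78 0.16 0.12 0.0008 -0.0051 0.0015
```

The width is 31 mm, so the paddle is fully squeezed. I start sliding along the rail, which is tool +x.

Emit:
drive_tool(
  motion="0 0 0 0.008 0 0 0; 0 0 0 0.015 0 0 0; 0 0 0 0.02 0 0 0; 0 0 0 0.02 0 0 0",
)

```text
clock: 17.38
position: [0.5966, -0.2297, 0.1836]
ee_rot: [0.007, 0.699, 0.716, 0.003]
contact_force: [4.0, -2.5, -0.7]
width: 0.0313
```

```bash
python3 s2.py
```

```text
[ 0.59659385 -0.22973899  0.18355354] 0.03125806610403233 [ 3.9806909  -2.48880719 -0.70115417]
n 3 rot [ 0.9  0.3 -0. ]
0.29 0.11 -0.01 -0.021 -0.0017 0.0006
0.29 0.11 -0.01 -0.021 -0.0017 0.0006
0.29 0.11 -0.01 -0.0211 -0.0017 0.0006
```

Emit:
drive_tool(
  motion="0 0 0 0.022 0 0 0; 0 0 0 0.022 0 0 0; 0 0 0 0.022 0 0 0; 0 0 0 0.022 0 0 0; 0 0 0 0.022 0 0 0; 0 0 0 0.022 0 0 0; 0 0 0 0.022 0 0 0; 0 0 0 0.02 0 0 0; 0 0 0 0.01 0 0 0; 0 0 0 0 0 0 0",
)

```text
clock: 18.62
position: [0.5919, -0.0277, 0.1836]
ee_rot: [0.008, 0.697, 0.717, 0.005]
contact_force: [3.5, -2.3, 0.1]
width: 0.0309
```

```bash
python3 s2.py; python3 - <<'E'
from h import *
im,d=grab('top','top5');im2,_=grab('side','side5')
cv2.imwrite('pics/z11.png',np.hstack([cv2.resize(im[150:290,240:400,::-1],(457,400)),cv2.resize(im2[180:300,300:400,::-1],(333,400))]))
E
```

```text
[ 0.59189741 -0.02769849  0.18355416] 0.030907494000775436 [ 3.47506039 -2.30029643  0.10440679]
n 9 rot [1.  0.2 0.2]
0.12 0.02 0.02 -0.0295 -0.0007 0.0003
0.12 0.02 0.02 -0.0295 -0.0007 0.0003
0.12 0.02 0.02 -0.0295 -0.0007 0.0002
0.12 0.02 0.02 -0.0295 -0.0007 0.0002
0.12 0.02 0.02 -0.0295 -0.0006 0.0002
0.12 0.02 0.02 -0.0295 -0.0006 0.0002
0.12 0.02 0.02 -0.0295 -0.0006 0.0002
0.12 0.02 0.02 -0.0295 -0.0006 0.0002
0.12 0.02 0.02 -0.0295 -0.0006 0.0002
```

View pics/z11.png

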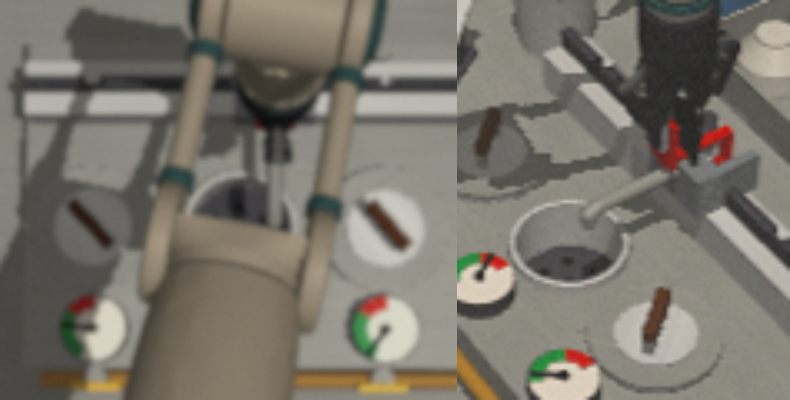

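The spout has moved with the gripper and lies over the right part of the open well. About 34 mm remain.

Emit:
drive_tool(
  motion="0 0 0 0.012 0 0 0; 0 0 0 0.012 0 0 0; 0 0 0 0.006 0 0 0; 0 0 0 0 0 0 0; 0 0 0 0 0 0 0",
)

```text
clock: 19.35
position: [0.5911, 0.0077, 0.1835]
ee_rot: [0.007, 0.698, 0.716, 0.006]
contact_force: [5.5, -2.0, 0.9]
width: 0.0311
```

Emit:
drive_tool(
  motion="0 0 0 -0.001 0 0 0; 0 0 0 0 0 0 40; 0 0 0 0 0 0 60; 0 0 0 0 0 0 90; 0 0 0 0 0 0 90; 0 0 0 0 0 0 90; 0 0 0 0 0 0 90",
)

```text
clock: 20.23
position: [0.5894, 0.0115, 0.1835]
ee_rot: [0.005, 0.697, 0.717, 0.007]
contact_force: [-0.3, -0.5, -0.1]
width: 0.0769
```

```bash
python3 s2.py; python3 - <<'E'
from h import *
im2,_=grab('side','side6')
cv2.imwrite('pics/z12.png',cv2.resize(im2[180:300,290:410,::-1],(600,600)))
E
```

```text
[0.58937935 0.01146907 0.18346674] 0.07687991966330436 [-0.32817247 -0.53183495 -0.09739967]
n 11 rot [ 1.1 -0.2  0.2]
0.1 -0.01 0.02 -0.0277 -0.0004 0.0001
0.1 -0.01 0.02 -0.0277 -0.0004 0.0001
0.1 -0.01 0.02 -0.0277 -0.0004 0.0001
0.1 -0.01 0.02 -0.0277 -0.0004 0.0001
0.1 -0.01 0.02 -0.0277 -0.0004 0.0001
0.1 -0.01 0.02 -0.0277 -0.0004 0.0001
0.1 -0.01 0.02 -0.0277 -0.0004 0.0001
0.1 -0.01 0.02 -0.0277 -0.0004 0.0001
0.1 -0.01 0.02 -0.0277 -0.0004 0.0001
0.1 -0.01 0.02 -0.0277 -0.0004 0.0001
0.1 -0.01 0.02 -0.0277 -0.0004 0.0001
```

View pics/z12.png

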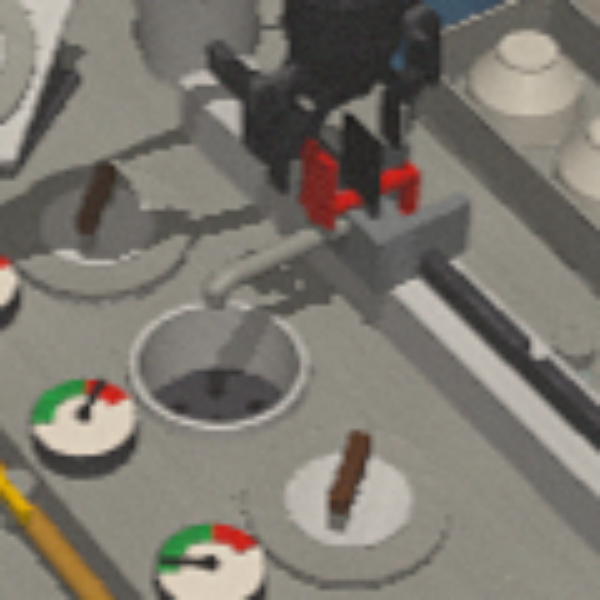

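Paddle appears out. I retract straight up, get out of view, and measure.

Emit:
drive_tool(
  motion="0 0 0 0 -0.001 -0.015 90; 0 0 0 0 0 -0.03 90; 0 0 0 0 0 -0.04 90; 0 0 0 0 0 -0.04 90; 0 0 0 -0.04 -0.04 -0.02 90; 0 0 0 -0.05 -0.04 0 90; 0 0 0 -0.05 -0.04 0 90; 0 0 0 -0.05 -0.04 0 90; 0 0 0 -0.05 -0.04 0 90; 0 0 0 -0.05 -0.02 0 90; 0 0 0 -0.03 0 0 90; 0 0 0 0 0 0 90",
)

```text
clock: 21.78
position: [0.3757, -0.3188, 0.3418]
ee_rot: [0.016, 0.697, 0.717, 0.009]
contact_force: [-0.7, 0.5, 0.1]
width: 0.0771
```

```bash
python3 s2.py|head -1; python3 - <<'E'
from h import *
im,d=grab('top','top7');im2,_=grab('side','side7')
cv2.imwrite('pics/z13.png',np.hstack([cv2.resize(im[150:290,240:400,::-1],(457,400)),cv2.resize(im2[180:300,300:400,::-1],(333,400))]))
P=world('top',d)
i=im.astype(int);r=(i[...,0]>100)&(i[...,1]<70);k=i.max(2)<55
for rr in range(178,202,2): print(rr,' '.join('%3d,%3d,%3d'%tuple((P[rr,c]*1000).round()) +('r' if r[rr,c] else 'k' if k[rr,c] else '.') for c in range(312,336,3)))
E
```

```text
[ 0.37574525 -0.31876606  0.34184629] 0.07705940123266977 [-0.73899323  0.53557638  0.14427305]
178 621, 40,160. 628, 32,133. 628, 23,132k 621, 14,164r 621,  6,165r 628, -2,135. 630,-11,131k 626,-19,147.
180 616, 40,159. 616, 31,160. 603, 22,220k 603, 14,219. 603,  6,223. 604, -2,216k 603,-10,221. 619,-19,154.
182 611, 40,155. 611, 31,158. 597, 21,220k 597, 13,223k 598,  5,218k 597, -3,222k 598,-11,221. 612,-19,157.
184 606, 39,155. 605, 31,160. 597, 22,195k 598, 14,194k 598,  5,196k 598, -3,197k 607,-11,156. 607,-20,156.
186 599, 39,159. 599, 31,162. 597, 22,171. 597, 14,173r 599,  6,164r 598, -3,170. 601,-11,156. 601,-20,155.
188 593, 39,159. 594, 31,159. 595, 22,153. 593, 14,163r 593,  5,163r 594, -3,159. 595,-11,159. 596,-20,154.
190 588, 39,156. 588, 30,159. 588, 22,158. 587, 14,166r 587,  5,166r 590, -3,155. 589,-12,160. 590,-20,155.
192 587, 39,133. 586, 31,138. 587, 22,136. 582, 13,162r 581,  5,168r 588, -3,133r 588,-12,137. 588,-20,135.
194 596, 42, 59. 595, 33, 62r 565, 21,218r 565, 13,220r 565,  5,223r 565, -3,223r 565,-11,221. 597,-22, 59.
196 590, 42, 55. 590, 32, 58. 562, 21,209r 561, 13,212r 562,  5,210r 562, -4,210r 591,-13, 58. 591,-22, 59.
198 584, 41, 59. 584, 32, 58. 561, 21,184. 561, 13,185. 562,  5,177. 561, -4,185r 585,-13, 58. 585,-22, 60.
200 577, 41, 62. 578, 32, 57. 578, 23, 60. 562, 13,148. 561,  5,153. 578, -4, 64. 580,-13, 54. 579,-22, 60.
```

View pics/z13.png

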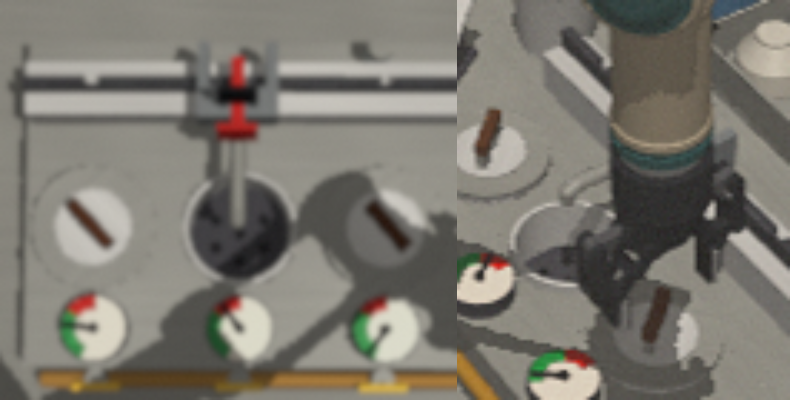

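The spout sits over the open well. The paddle-to-plate distance is 36 mm, against 37 mm when parked and about 26 mm squeezed, so the latch is out. Last I check the lid and travel, then hand in.

```bash
python3 - <<'E'
from pl import *
from h import *
for t in('top3','top7'):
    z=np.load(t+'.npz');im=z['im'].astype(int);P=world('top',z['d']);R_,G_=im[...,0],im[...,1]
    b=(R_-im[...,2]>25)&(R_<140);b[:, :172]=0;b[:,225:]=0;b[:195]=0;b[255:]=0
    q=P[b]-C; print(t,'lid',b.sum(),np.median(q@U),np.median(q@N),np.median(q@np.cross(N,U)))
    m=(P[...,2]>.205)&(P[...,2]<.232)&(P[...,0]>.55)&(P[...,0]<.62)&(P[...,1]>-.34)&(P[...,1]<.05); p=P[m];y=(p[:,1].min()+p[:,1].max())/2
    f=p[p[:,0]<.58];print('plates y',y,p[:,1].min(),p[:,1].max(),len(p))
z=np.load('top7.npz');d=z['d'];P=world('top',d)
m=(P[...,2]>.064)&(P[...,2]<.082)&(abs(P[...,0]-.48)<.072)&(abs(P[...,1]-.007)<.068);p=P[m]
print('collar ctr',cv2.minEnclosingCircle((p[:,:2]*1000).astype(np.float32)))
t=(P[...,2]>.115)&(P[...,2]<.16)&(P[...,0]>.45)&(P[...,0]<.54)&(abs(P[...,1]-.007)<.02);p=P[t];print('spout y',np.median(p[:,1]),'x end',p[:,0].min())
s=get_state();print(s['contact_force'],s['clock'])
E
```

```text
top3 lid 55 -0.005734294156066608 0.04323100358738709 -0.0015061496772269254
plates y -0.2937087969871839 -0.3132456903729641 -0.27417190360140364 92
top7 lid 54 -0.0057143486046456315 0.04395800313045091 -0.0018244722240629942
plates y 0.007826236929347218 -0.011391436699608804 0.027043910558303238 104
collar ctr ((477.83905029296875, 7.981311798095703), 93.05582427978516)
spout y 0.006029394787141621 x end 0.4806271694393487
[-0.49762743  0.02364984 -0.13512682] 21.875
```

```bash
python3 -c "
from rig import sign_off
print(sign_off())"
```

```text
the job is handed in; nothing more can be done
None
```

I handed the job in at about 22 s of the 64 s allowed. The middle well was the low one: its pointer stood at about 0.6 rad, in the red. I laid its lid on the sloping rest, slid the filler over the open well with the release held squeezed, and let the latch drop in. The hand-in gives no verdict, so what follows rests on my own measurements.

**Last checks:**
- **Lid:** it lies handle up and flat against the rest, about 6 mm downhill and 2 mm sideways of the centre. The top of the handle bar is 44 mm out from the face, which puts its centre at about 37 mm. It did not move between the two looks.
- **Filler:** it travelled about 301 mm against a nominal 300 mm. The spout is about 1 mm off the handle centre measured at the start, along the row.
- **Release:** the paddle is about 36 mm from the black plate. It was about 37 mm when parked and would be about 26 mm squeezed, so I take it as fully out.
- **Gripper:** it is well clear of everything, and the force reading is no more than noise.

**Checks that failed or were weak:**
- **Collar fit:** the circle I fitted to the collar came out at 93 mm radius, when it should be 60 mm, because other things got into the measurement. I did not use it. The spout's position across the row was judged only by eye in the top view.
- **Arm drift:** the arm drifted 5 to 10 mm from the commanded position on a few moves. I corrected this before the lid grasp and the lid placing. When I let go of the filler it drifted about 4 mm, which I left.

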